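# Check the spring pistons of a specimen holder

### The arm

A 6-joint arm with a two-finger parallel gripper is mounted at the origin on the work surface. World frame = base frame: x ahead of the robot, y to its left, z up, the work surface at z = 0. Lengths are in m, angles in degrees, forces in N, time in s.
With the tool pointing down it reaches from about 0.375 to 0.9 m from the base axis. Payload 3.1 kg.
Tool frame: the origin (TCP) lies on the centre line of the jaws, within the pads' length; the fingertips stand 25 mm ahead of it and the grasp point (between the pads) lies 6 mm ahead of it; z points along the fingers, y is the line along which they close (so a half turn about z gives the same grasp; the last joint's range is limited). The gripper opens to 87 mm and grips with 3 to 60 N. Pads are 19 mm wide; open, the fingers measure 117 mm over their backs; the gripper's body (75 mm by 190 mm) begins 51 mm behind the grasp point.
Start: joints at [66.32, 30.224, 82.088, -0, 67.689, -10.227], TCP at [0.145, 0.608, 0.248] pointing down, gripper open.
Joint ranges: [-176.69, 176.69], [-43.24, 126.21], [12.49, 139.97], [-82, 262], [0, 151.66], [-163.58, 163.58]. Speed limits (degrees/s): [159.86, 159.86, 180, 180, 180, 180].

### API

Orientations are given as a 3x3 rotation matrix whose columns are the frame's x, y, z axes.
In Python, from rig import read_state, capture, camera_params, hand_in gives the robot as it stands.
- The arm moves only by the tool apply_moves, never from a script. Its argument "rows" is a list of rows, each an object of numbers: "x", "y", "z": the shift along the tool's x, y, z in mm; "rx", "ry", "rz": the turn, a rotation vector about the tool's x, y, z in units of 6 degrees (1.0 is 6 degrees); "claw": the closure in counts, from 0 (fully open) to 255 (shut). A call has 1 to 10 rows; each row is the pose to reach, as a shift and turn from the pose commanded when the call began, along the tool's axes at that moment; what a row does not reach only later rows make up. A row lasts 1/8 s, in which the tool goes at most 62.5 mm and 10.7 degrees, less where a joint would pass 70% of its speed; a pose out of reach is approached as far as the arm can. A call with a gripper value outside its range is refused whole. The fingers move at their own pace and stop on an object; the grip force is fixed at half the most. Time passes only in rows, so rows that repeat a pose let the fingers close. It gives the time, the measured TCP pose, the force, the opening and the grip force at its end, in the units of the state.
- read_state(): the state, without advancing time (a new reading comes with each control period).
- capture(name): name is "side" or "top"; returns (picture, depth): 384x512x3 uint8, red, green, blue; 384x512 float32, m along the optical axis (not along the pixel's ray), 0 where there is no reading.
- camera_params(name): a dict with "fx", "fy", "cx", "cy" (pixels), "xyz" and "orientation" of the camera in the world. Camera axes: x right, y up, looking along -z (the intrinsics and any distortion apply to the point x, -y, -z); pixel columns grow to the right and rows downward; lengths in m; the calibration is good to about 2 mm. A picture is of the moment at which its call begins. camera_params takes no time and is no camera call.
- hand_in(): hands the job in; it is judged then, once.
The state is a dict: "time_s": time; "joint_positions": joint angles; "qvel": joint speeds; "tau": joint torques, N m; "position": TCP position; "tcp_rot": TCP orientation; "force": force on the tool from outside, world axes, zero at the start; "moment": the same for the moment, N m; "opening": opening from 0.0 (shut) to 1.0 (fully open); "grasp_force": force on a finger pad.
Only numpy, scipy, OpenCV 4.12 (cv2) and the standard library are available. Lean on these libraries where they do the work, as an engineer would, in place of code of your own. Each camera call takes 0.05 s, during which the arm holds its last target. There are 200 camera calls.

### The job

Three look-alike spring testers hang in the white rack: take the medium one, whose foot is as wide as the piston caps, slide it out of its slot and press its foot squarely on the red, then the yellow, then the blue piston of the round specimen holder, gently, sinking each cap by at least half of its 10 mm travel for a moment and letting it spring back. Do not press the white piston, then hang the tester back upright in the slot it came from, well into the slot with its collar on the rack, and let go. Leave the other two testers, the bottle, the jar and the green specimen mount where they are.

Things in the scene. Friction and masses are not known exactly. Their poses are not given: they have to be found in the camera images.
- tester_medium: spring tester hanging upright in a rack slot. Heights above its underside: brass foot disc 26 mm wide, 0-10 mm; shaft 12 mm wide, 10-62; collar 40 mm wide, 62-70; blue round handle 28 mm wide, 70-155, a brass size mark 16 mm wide on its top. 0.15-0.3 kg. Origin: centre of the underside of the foot, z up the handle. The middle size: foot as wide as the piston caps. This is the one to use.
- tester_medium_foot (a point): centre of the underside of the foot of the medium tester (its pressing face); same point as the origin of tester_medium.
- tester_small: spring tester hanging upright in a rack slot. Heights above its underside: brass foot disc 14 mm wide, 0-10 mm; shaft 12 mm wide, 10-62; collar 40 mm wide, 62-70; blue round handle 28 mm wide, 70-155, a brass size mark 8 mm wide on its top. 0.15-0.3 kg. Origin: centre of the underside of the foot, z up the handle. Too small: leave it hanging.
- tester_large: spring tester hanging upright in a rack slot. Heights above its underside: brass foot disc 40 mm wide, 0-10 mm; shaft 12 mm wide, 10-62; collar 40 mm wide, 62-70; blue round handle 28 mm wide, 70-155, a brass size mark 26 mm wide on its top. 0.15-0.3 kg. Origin: centre of the underside of the foot, z up the handle. Too big: leave it hanging.
- rack: fixed white rack, 71 mm deep (x -30 to +41 mm), 250 mm wide (y), 75 mm high; plate 10 mm thick on four corner legs, open in front and behind. Three fork slots 22 mm wide at y = -85, 0, +85 mm, open at the -x edge (robot side), closed 11 mm beyond x = 0. Origin on the counter under the middle slot.
- rack_slot (a point): middle slot of the rack at the upper face of the plate, 75 mm up; axes as the rack. Testers hang at slot x = 0, collar on the plate, foot 13 mm above the counter; lift one a little and slide it out along -x by 50 mm or more before raising it (feet do not pass up through the slots). Which tester hangs in which slot varies.
- holder: fixed round aluminium specimen holder, 180 mm wide, top face 50 mm above the counter, with a 32 mm wide dark hub (to 68 mm high) and four spring pistons with caps 26 mm wide, 58 mm from the centre: red along its +x, yellow +y, blue -x, white -y. Origin on the counter under its centre; turned any way.
- piston_red (a joint): slide of the red-capped spring piston of the specimen holder, in m: 0 up, grows as it is pressed, 0.010 at its stop. Starts to move at about 1.4 N, about 6 N at the stop; springs back by itself.
- piston_red_top (a point): centre of the flat top of the red piston cap (26 mm diameter); 68 mm above the counter when up; moves with the piston.
- piston_yellow (a joint): slide of the yellow-capped spring piston of the specimen holder, in m: 0 up, grows as it is pressed, 0.010 at its stop. Starts to move at about 1.4 N, about 6 N at the stop; springs back by itself.
- piston_yellow_top (a point): centre of the flat top of the yellow piston cap (26 mm diameter); 68 mm above the counter when up; moves with the piston.
- piston_blue (a joint): slide of the blue-capped spring piston of the specimen holder, in m: 0 up, grows as it is pressed, 0.010 at its stop. Starts to move at about 1.4 N, about 6 N at the stop; springs back by itself.
- piston_blue_top (a point): centre of the flat top of the blue piston cap (26 mm diameter); 68 mm above the counter when up; moves with the piston.
- piston_white (a joint): slide of the white-capped spring piston of the specimen holder, in m: 0 up, grows as it is pressed, 0.010 at its stop. Starts to move at about 1.4 N, about 6 N at the stop; springs back by itself. This one is not to be pressed.
- piston_white_top (a point): centre of the flat top of the white piston cap (26 mm diameter); 68 mm above the counter when up; moves with the piston.
- suspension: bystander: grey squeeze bottle, 52 mm in diameter, 130 mm tall, standing; origin under its base.
- mount: bystander: green round specimen mount with a steel inset, 40 mm in diameter, 22 mm tall; origin under its base.
- paste_jar: bystander: white jar with orange cap, 60 mm in diameter, 55 mm tall; origin under its base.

How it is judged:
By the outcome, as a careful person would: the job done as asked, in the order asked, and still so for the second after the job is handed in, with the robot touching nothing.
It also fails if it takes over 61 s, if anything falls off the work surface, if the arm or the gripper's body presses on something with over 40 N, if the wrist force passes 120 N, or if a joint passes its speed limit or range.

## Working session

There is one attempt and no reset: what is moved stays moved. The work goes in short steps, Python scripts to look and compute and a tool call to move; the robot and the scene stay as the last step left them, time stands still between calls to the robot, and variables do not carry over. Pictures are saved under pics/ and viewed, at most 10 in all, crops included, and the job is handed in when it is done.

Besides the shell and the picture viewer there is one more tool, called after ">>>" as a command line: name --argument value ..., lists and objects as JSON in quotes. apply_moves: Moves the arm, as the interface text tells. Its arguments: {"type":"object","properties":{"rows":{"type":"array"}},"required":["rows"]}

```bash
mkdir -p pics; ls; cat > h.py <<'E'
import numpy as np, cv2
from rig import *
def snap(n,f):
    im,d=capture(n); cv2.imwrite(f'pics/{f}.png',im[:,:,::-1]); np.savez(f'pics/{f}.npz',im=im,d=d); return im,d
def cloud(n,d):
    p=camera_params(n); v,u=np.mgrid[:d.shape[0],:d.shape[1]]
    c=np.stack([(u-p['cx'])/p['fx']*d,-(v-p['cy'])/p['fy']*d,-d],-1)
    return c@np.array(p['orientation']).T+np.array(p['xyz'])
E
python3 - <<'E'
from h import *
for n in('top','side'):
    p=camera_params(n);print(n,p)
    im,d=snap(n,n+'0')
a=cv2.imread('pics/top0.png');b=cv2.imread('pics/side0.png')
s=read_state();print(s['time_s'],s['position'],s['tcp_rot'],s['force'],s['opening'])
E
```

```text
pics
top {'fx': 366.2647922582807, 'fy': 366.2647922582807, 'cx': 251.7418141756848, 'cy': 193.47662174011523, 'xyz': array([ 0.51320504, -0.01274029,  0.99129587]), 'orientation': array([[-0.02151557,  0.99085058, -0.13323743],
       [-0.99937352, -0.02506103, -0.02499029],
       [-0.02810071,  0.13261628,  0.99076903]])}
side {'fx': 466.49210776918227, 'fy': 466.49210776918227, 'cx': 254.66116134316778, 'cy': 186.4524737446584, 'xyz': array([ 0.49368451, -0.91939357,  0.71627331]), 'orientation': array([[ 0.98850593,  0.09531157, -0.11735302],
       [-0.15088354,  0.57320571, -0.80540013],
       [-0.00949653,  0.81384944,  0.5809982 ]])}
0.1 [0.14514667 0.60728286 0.24666233] [[-9.72552286e-01  2.32683138e-01 -7.80529558e-04]
 [ 2.32684204e-01  9.72550646e-01 -1.81717600e-03]
 [ 3.36278311e-04 -1.94891558e-03 -9.99998044e-01]] [-0.49333736 -0.44638561 -0.79928893] 1.00314879213485
```

View pics/top0.png

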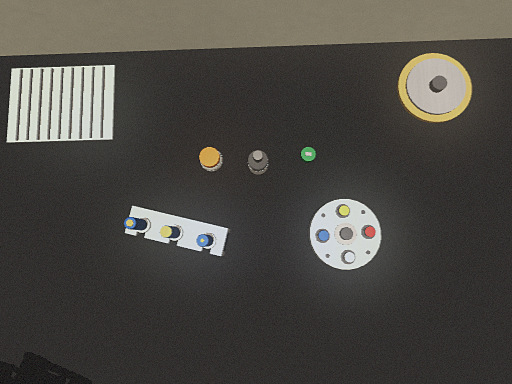

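View pics/side0.png

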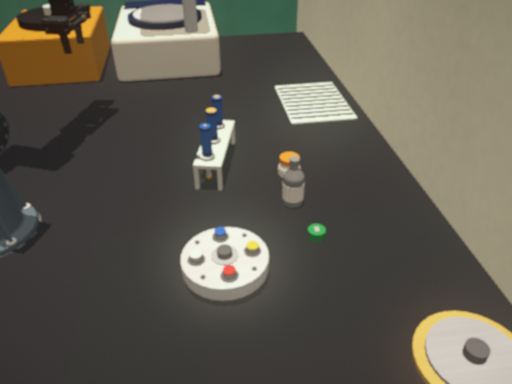

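Top view: rack around (176,231) with tester tops at (130,223), (166,231) and (204,241). The holder is at (346,234): red (370,231), yellow (344,210), blue (323,235), white (348,257). I'll enlarge the rack and fit positions.

```bash
python3 - <<'E'
from h import *
a=np.load('pics/top0.npz');im,d=a['im'],a['d'];P=cloud('top',d)
c=cv2.imread('pics/top0.png')
cv2.imwrite('pics/c1.png',np.vstack([cv2.resize(c[195:265,110:240],None,fx=5,fy=5,interpolation=cv2.INTER_CUBIC)]))
hsv=cv2.cvtColor(im,cv2.COLOR_RGB2HSV)
x,y,z=P[...,0],P[...,1],P[...,2]
# testers tops
reg=(x>.2)&(x<.7)&(y>.05)&(y<.5)
for k,(u,v) in enumerate([(130,223),(166,231),(204,241)]):
    m=reg&(z>.155)&(z<.185)&(np.hypot(np.arange(512)[None]-u,np.arange(384)[:,None]-v)<14)
    e,r=cv2.minEnclosingCircle(P[m][:,:2].astype(np.float32)); 
    br=m&(hsv[...,0]<40)&(hsv[...,1]>80)
    print('tester',k,m.sum(),P[m].mean(0).round(4),np.round(e,4),round(r,4),'brass px',br.sum(),P[br].mean(0).round(4))
m=reg&(z>.068)&(z<.082)&(x<.62)&(hsv[...,1]<50)&(np.arange(384)[:,None]>200)
q=P[m];r=cv2.minAreaRect((q[:,:2]*1000).astype(np.float32));print('rack',m.sum(),r,cv2.boxPoints(r),np.median(q[:,2]))
# holder
hm=(np.arange(512)[None]>300)&(np.arange(384)[:,None]>190)&(z>.043)&(z<.056)
q=P[hm];e,r=cv2.minEnclosingCircle((q[:,:2]*1000).astype(np.float32));print('holder',e,r,np.median(q[:,2]))
for n,(u,v) in dict(red=(370,231),yel=(344,210),blue=(323,235),white=(348,257),hub=(346,234)).items():
    m=(z>.061)&(z<.075)&(np.hypot(np.arange(512)[None]-u,np.arange(384)[:,None]-v)<9)
    e,r=cv2.minEnclosingCircle((P[m][:,:2]*1000).astype(np.float32));print(n,m.sum(),(P[m].mean(0)*1000).round(1),np.round(e,1),r)
print('by',[ (P[v,u]*1000).round() for u,v in((209,157),(258,156),(308,154))])
E
```

```text
tester 0 140 [0.5642 0.2839 0.1688] [0.5644 0.2857] 0.0141 brass px 35 [0.5642 0.286  0.171 ]
tester 1 132 [0.5427 0.2025 0.1697] [0.543  0.2039] 0.0143 brass px 98 [0.5433 0.2037 0.1706]
tester 2 130 [0.5215 0.1209 0.1692] [0.5214 0.1213] 0.0141 brass px 9 [0.5216 0.1214 0.1697]
rack 1908 ((548.47265625, 203.44320678710938), (251.16357421875, 71.11333465576172), 75.46420288085938) [[482.535     90.80534 ]
 [551.3721    72.956985]
 [614.4103   316.08105 ]
 [545.57324  333.92944 ]] 0.07685394490664177
holder (531.2783813476562, -222.3411102294922) 89.95668029785156 0.05189696616587092
red 86 [ 534.8 -279.9   69.4] [ 534.5 -279.8] 12.987983703613281
yel 84 [ 589.3 -218.7   69.5] [ 589.5 -219.1] 12.968201637268066
blue 85 [ 527.9 -164.1   69.5] [ 528.2 -164.3] 12.718287467956543
white 89 [ 474.1 -225.7   69.5] [ 473.8 -225.7] 12.66386604309082
hub 132 [ 531.7 -221.5   69.2] [ 531.8 -222.1] 15.722848892211914
by [array([739., 121.,  54.]), array([719.,  -8., 133.]), array([ 747., -142.,   22.])]
```

View pics/c1.png

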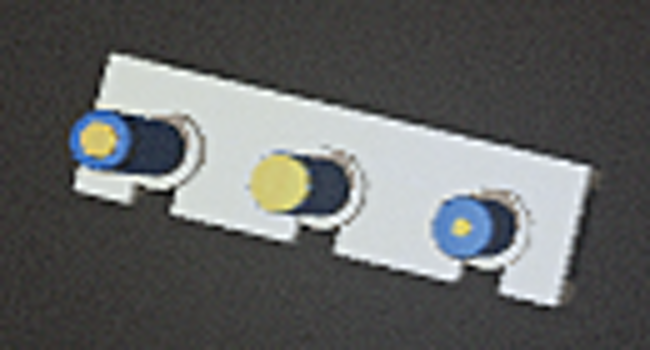

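```bash
cat >> h.py <<'E'
from scipy.spatial.transform import Rotation as R
def goto(p,ref=None,yaw=165.47):
    "tool-frame shift (mm) and turn (6 deg units) from the present pose to p (m), tool x at heading yaw, pointing down"
    s=read_state(); T=np.array(s['tcp_rot']); o=np.array(s['position']) if ref is None else np.array(ref)
    a=np.radians(yaw); X=np.array([np.cos(a),np.sin(a),0]);Z=np.array([0,0,-1.]);G=np.stack([X,np.cross(Z,X),Z],1)
    print('t',s['time_s'],'pos',o.round(4),'shift',(T.T@(np.array(p)-o)*1000).round(1),'turn',(R.from_matrix(T.T@G).as_rotvec(degrees=True)/6).round(2))
E
python3 -c "
from h import *
goto((.5643,.286,.25),ref=(.145,.608,.248))"
```

```text
t 0.1 pos [0.145 0.608 0.248] shift [-482.7 -215.6   -1.7] turn [-0.02 -0.    0.18]
```

>>> apply_moves --rows '[{"x": -483, "y": -216, "z": -2, "rz": 0.18}, {"x": -483, "y": -216, "z": -2, "rz": 0.18}, {"x": -483, "y": -216, "z": -2, "rz": 0.18}, {"x": -483, "y": -216, "z": -2, "rz": 0.18}, {"x": -483, "y": -216, "z": -2, "rz": 0.18}, {"x": -483, "y": -216, "z": -2, "rz": 0.18}, {"x": -483, "y": -216, "z": -2, "rz": 0.18}, {"x": -483, "y": -216, "z": -2, "rz": 0.18}, {"x": -483, "y": -216, "z": -2, "rz": 0.18}, {"x": -483, "y": -216, "z": -2, "rz": 0.18}]'

```text
validation failed for argument at $.ro...
```

>>> apply_moves --rows '[{"x": 0}, {"x": 0}]'

```text
validation failed for argument at $.ro...
```

```bash
python3 -c "
from h import *
goto((.5643,.286,.136))"
```

```text
t 0.1 pos [0.1451 0.6073 0.2467] shift [-482.4 -214.7  110.9] turn [-0.02 -0.    0.18]
```

>>> apply_moves --rows '[{"x": -483, "y": -216, "z": -2, "rx": 0, "ry": 0, "rz": 0.18, "claw": 0}, {"x": -483, "y": -216, "z": -2, "rx": 0, "ry": 0, "rz": 0.18, "claw": 0}, {"x": -483, "y": -216, "z": -2, "rx": 0, "ry": 0, "rz": 0.18, "claw": 0}, {"x": -483, "y": -216, "z": -2, "rx": 0, "ry": 0, "rz": 0.18, "claw": 0}, {"x": -483, "y": -216, "z": -2, "rx": 0, "ry": 0, "rz": 0.18, "claw": 0}, {"x": -483, "y": -216, "z": -2, "rx": 0, "ry": 0, "rz": 0.18, "claw": 0}, {"x": -483, "y": -216, "z": -2, "rx": 0, "ry": 0, "rz": 0.18, "claw": 0}, {"x": -483, "y": -216, "z": -2, "rx": 0, "ry": 0, "rz": 0.18, "claw": 0}, {"x": -483, "y": -216, "z": -2, "rx": 0, "ry": 0, "rz": 0.18, "claw": 0}, {"x": -483, "y": -216, "z": -2, "rx": 0, "ry": 0, "rz": 0.18, "claw": 0}]'

```text
time_s: 1.35
position: [0.5666, 0.2835, 0.2488]
tcp_rot: [[-0.967, 0.255, -0.0], [0.255, 0.967, -0.0], [0.0, -0.0, -1.0]]
force: [0.7, 0.1, 0.7]
opening: 0.996
grasp_force: 0.0
```

>>> apply_moves --rows '[{"x": 0, "y": 0, "z": 0, "rx": 0, "ry": 0, "rz": 0, "claw": 0}, {"x": 0, "y": 0, "z": 0, "rx": 0, "ry": 0, "rz": 0, "claw": 0}]'

```text
time_s: 1.6
position: [0.5634, 0.2864, 0.2494]
tcp_rot: [[-0.968, 0.249, -0.001], [0.249, 0.968, -0.0], [0.001, -0.0, -1.0]]
force: [-0.3, 0.2, 0.8]
opening: 0.998
grasp_force: 0.0
```

```bash
python3 -c "
from h import *
goto((.5643,.286,.136));print(read_state()['joint_positions'])"
```

```text
t 1.6 pos [0.5634 0.2864 0.2494] shift [ -1.1  -0.2 113.4] turn [-0.   -0.01  0.02]
[ 1.68265696e+01  3.06895634e+01  8.08563070e+01  1.79388150e-02
  6.85188686e+01 -5.87525949e+01]
```

>>> apply_moves --rows '[{"x": -1, "y": 0, "z": 40, "rx": 0, "ry": 0, "rz": 0, "claw": 0}, {"x": -1, "y": 0, "z": 70, "rx": 0, "ry": 0, "rz": 0, "claw": 0}, {"x": -1, "y": 0, "z": 95, "rx": 0, "ry": 0, "rz": 0, "claw": 0}, {"x": -1, "y": 0, "z": 113, "rx": 0, "ry": 0, "rz": 0, "claw": 0}, {"x": -1, "y": 0, "z": 113, "rx": 0, "ry": 0, "rz": 0, "claw": 0}, {"x": -1, "y": 0, "z": 113, "rx": 0, "ry": 0, "rz": 0, "claw": 0}]'

```text
time_s: 2.35
position: [0.5663, 0.2857, 0.1375]
tcp_rot: [[-0.968, 0.25, 0.002], [0.25, 0.968, 0.001], [-0.002, 0.001, -1.0]]
force: [-0.0, -0.1, -0.3]
opening: 0.998
grasp_force: 0.0
```

>>> apply_moves --rows '[{"x": 0, "y": 0, "z": 0, "rx": 0, "ry": 0, "rz": 0, "claw": 140}, {"x": 0, "y": 0, "z": 0, "rx": 0, "ry": 0, "rz": 0, "claw": 140}, {"x": 0, "y": 0, "z": 0, "rx": 0, "ry": 0, "rz": 0, "claw": 140}, {"x": 0, "y": 0, "z": 0, "rx": 0, "ry": 0, "rz": 0, "claw": 140}]'

```text
time_s: 2.85
position: [0.5659, 0.2851, 0.1367]
tcp_rot: [[-0.968, 0.251, 0.0], [0.251, 0.968, 0.0], [-0.0, 0.0, -1.0]]
force: [-0.0, 0.5, -0.0]
opening: 0.631
grasp_force: 0.0
```

```bash
python3 -c "
from h import *
goto((.5643,.286,.136))
im,d=snap('side','s1'); cv2.imwrite('pics/s1c.png',cv2.resize(im[70:210,130:290,::-1],None,fx=4,fy=4))"
```

```text
t 2.85 pos [0.5659 0.2851 0.1367] shift [1.8 0.5 0.7] turn [ 0.  0. -0.]
```

View pics/s1c.png

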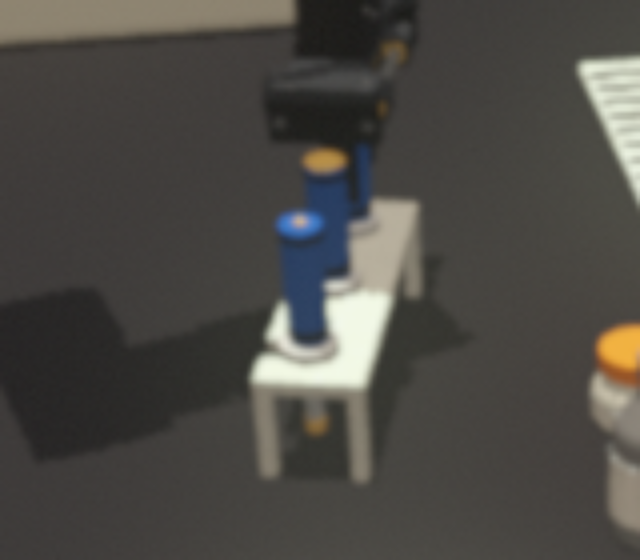

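The crop shows the gripper straddling the rear (medium) tester, at about (365,180), and the other two untouched. Closing.

>>> apply_moves --rows '[{"x": 1.5, "y": 0, "z": 0, "rx": 0, "ry": 0, "rz": 0, "claw": 255}, {"x": 1.5, "y": 0, "z": 0, "rx": 0, "ry": 0, "rz": 0, "claw": 255}, {"x": 1.5, "y": 0, "z": 0, "rx": 0, "ry": 0, "rz": 0, "claw": 255}, {"x": 1.5, "y": 0, "z": 0, "rx": 0, "ry": 0, "rz": 0, "claw": 255}, {"x": 1.5, "y": 0, "z": 0, "rx": 0, "ry": 0, "rz": 0, "claw": 255}, {"x": 1.5, "y": 0, "z": 0, "rx": 0, "ry": 0, "rz": 0, "claw": 255}]'

```text
time_s: 3.65
position: [0.5643, 0.2855, 0.1364]
tcp_rot: [[-0.968, 0.251, -0.0], [0.251, 0.968, -0.0], [0.0, -0.0, -1.0]]
force: [0.2, 0.2, -1.0]
opening: 0.314
grasp_force: 30.0
```

>>> apply_moves --rows '[{"x": 0, "y": 0, "z": -6, "rx": 0, "ry": 0, "rz": 0, "claw": 255}, {"x": 0, "y": 0, "z": -6, "rx": 0, "ry": 0, "rz": 0, "claw": 255}, {"x": 15, "y": 0, "z": -6, "rx": 0, "ry": 0, "rz": 0, "claw": 255}, {"x": 35, "y": 0, "z": -6, "rx": 0, "ry": 0, "rz": 0, "claw": 255}, {"x": 55, "y": 0, "z": -6, "rx": 0, "ry": 0, "rz": 0, "claw": 255}, {"x": 75, "y": 0, "z": -6, "rx": 0, "ry": 0, "rz": 0, "claw": 255}, {"x": 75, "y": 0, "z": -6, "rx": 0, "ry": 0, "rz": 0, "claw": 255}, {"x": 75, "y": 0, "z": -40, "rx": 0, "ry": 0, "rz": 0, "claw": 255}, {"x": 75, "y": 0, "z": -80, "rx": 0, "ry": 0, "rz": 0, "claw": 255}, {"x": 75, "y": 0, "z": -120, "rx": 0, "ry": 0, "rz": 0, "claw": 255}]'

```text
time_s: 4.9
position: [0.4925, 0.3042, 0.2578]
tcp_rot: [[-0.968, 0.251, 0.001], [0.251, 0.968, 0.0], [-0.001, 0.0, -1.0]]
force: [0.1, -0.6, -1.3]
opening: 0.32
grasp_force: 30.0
```

>>> apply_moves --rows '[{"x": 0, "y": 0, "z": -70, "rx": 0, "ry": 0, "rz": 0, "claw": 255}, {"x": 0, "y": 0, "z": -70, "rx": 0, "ry": 0, "rz": 0, "claw": 255}, {"x": 0, "y": 0, "z": -70, "rx": 0, "ry": 0, "rz": 0, "claw": 255}]'

```text
time_s: 5.28
position: [0.492, 0.3042, 0.3268]
tcp_rot: [[-0.968, 0.251, 0.001], [0.251, 0.968, 0.0], [-0.001, 0.001, -1.0]]
force: [0.2, 0.3, -0.8]
opening: 0.313
grasp_force: 30.0
```

```bash
python3 -c "
from h import *
goto((.5345,-.2798,.332));print(read_state()['joint_positions'],read_state()['opening'])"
```

```text
t 5.275 pos [0.492  0.3042 0.3268] shift [-187.8 -554.6   -5.2] turn [ 0.01  0.01 -0.  ]
[ 2.06654555e+01  2.18786862e+01  8.32776234e+01 -1.18117733e-02
  7.47741450e+01 -5.47834504e+01] 0.31301308977401576
```

>>> apply_moves --rows '[{"x": -188, "y": -555, "z": -5, "rx": 0, "ry": 0, "rz": 0, "claw": 255}, {"x": -188, "y": -555, "z": -5, "rx": 0, "ry": 0, "rz": 0, "claw": 255}, {"x": -188, "y": -555, "z": -5, "rx": 0, "ry": 0, "rz": 0, "claw": 255}, {"x": -188, "y": -555, "z": -5, "rx": 0, "ry": 0, "rz": 0, "claw": 255}, {"x": -188, "y": -555, "z": -5, "rx": 0, "ry": 0, "rz": 0, "claw": 255}, {"x": -188, "y": -555, "z": -5, "rx": 0, "ry": 0, "rz": 0, "claw": 255}, {"x": -188, "y": -555, "z": -5, "rx": 0, "ry": 0, "rz": 0, "claw": 255}, {"x": -188, "y": -555, "z": -5, "rx": 0, "ry": 0, "rz": 0, "claw": 255}, {"x": -188, "y": -555, "z": -5, "rx": 0, "ry": 0, "rz": 0, "claw": 255}, {"x": -188, "y": -555, "z": -5, "rx": 0, "ry": 0, "rz": 0, "claw": 255}]'

```text
time_s: 6.52
position: [0.5334, -0.2835, 0.3284]
tcp_rot: [[-0.967, 0.255, -0.004], [0.255, 0.967, 0.002], [0.004, 0.001, -1.0]]
force: [-1.2, 0.4, -2.9]
opening: 0.313
grasp_force: 30.0
```

>>> apply_moves --rows '[{"x": 0, "y": 0, "z": 0, "rx": 0, "ry": 0, "rz": 0, "claw": 255}, {"x": 0, "y": 0, "z": 50, "rx": 0, "ry": 0, "rz": 0, "claw": 255}, {"x": 0, "y": 0, "z": 100, "rx": 0, "ry": 0, "rz": 0, "claw": 255}, {"x": 0, "y": 0, "z": 100, "rx": 0, "ry": 0, "rz": 0, "claw": 255}, {"x": 0, "y": 0, "z": 100, "rx": 0, "ry": 0, "rz": 0, "claw": 255}]'

```text
time_s: 7.15
position: [0.5354, -0.2792, 0.2329]
tcp_rot: [[-0.968, 0.249, 0.001], [0.249, 0.968, -0.001], [-0.002, -0.0, -1.0]]
force: [-0.0, -0.2, -1.5]
opening: 0.314
grasp_force: 30.0
```

```bash
python3 -c "
from h import *
goto((.5345,-.2798,.1974))
im,d=snap('side','s2'); cv2.imwrite('pics/s2c.png',cv2.resize(im[110:310,150:310,::-1],None,fx=3,fy=3,interpolation=2))"
```

```text
t 7.15 pos [ 0.5354 -0.2792  0.2329] shift [ 0.8 -0.8 35.5] turn [-0.    0.02  0.02]
```

View pics/s2c.png

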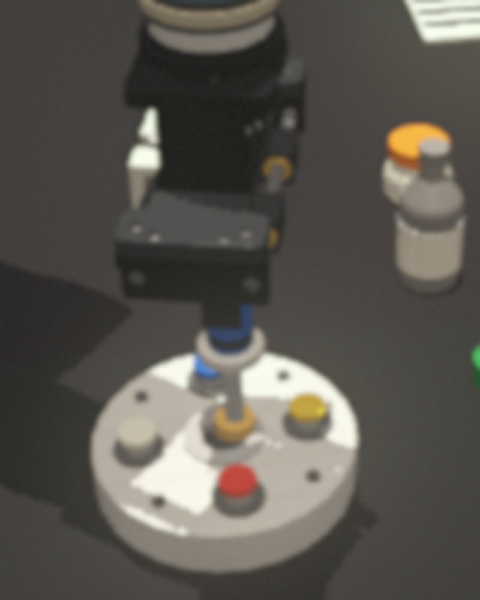

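Side crop: the foot at (233,425) hangs upright above the red cap at (238,485), fully visible. Now I'll fit the foot against the caps in this camera.

```bash
cat >> h.py <<'E'
from scipy.optimize import least_squares
def proj(n,X):
    p=camera_params(n); c=(X-np.array(p['xyz']))@np.array(p['orientation'])
    return np.stack([p['cx']-p['fx']*c[:,0]/c[:,2],p['cy']+p['fy']*c[:,1]/c[:,2]],1)
th=np.linspace(0,2*np.pi,72,endpoint=False)
def disc(c,r,h): # cylinder rim points: top at c, height h below
    b=np.stack([r*np.cos(th),r*np.sin(th),0*th],1)+c
    return b if h==0 else np.vstack([b,b-[0,0,h]])
def ext(q): return np.r_[q.min(0),q.max(0)]
def blob(im,hlo,hhi,smin,vmin,u0,v0,rad):
    hsv=cv2.cvtColor(im,cv2.COLOR_RGB2HSV).astype(int);v,u=np.mgrid[:im.shape[0],:im.shape[1]]
    m=(hsv[...,0]>=hlo)&(hsv[...,0]<=hhi)&(hsv[...,1]>smin)&(hsv[...,2]>vmin)&(np.hypot(u-u0,v-v0)<rad)
    n,l,s,c=cv2.connectedComponentsWithStats(m.astype(np.uint8)); k=1+np.argmax(s[1:,4]) 
    x,y,w,h,a=s[k]; return np.array([x-.5,y-.5,x+w-.5,y+h-.5]),a,c[k]
def fit(n,box,z,r,h,x0):
    return least_squares(lambda p:ext(proj(n,disc(np.r_[p,z],r,h)))-box,x0)
E
python3 - <<'E'
from h import *
a=np.load('pics/s2.npz');im=a['im'];d=a['d'];P=cloud('side',d)
zf=read_state()['position'][2]-.1234
b,n,c=blob(im,8,30,80,60,228,252,11);print('foot',b,n,c)
f=fit('side',b,zf+.010,.013,.010,(.535,-.28));print((f.x*1000).round(1),f.fun.round(1),P[int(c[1]),int(c[0])],zf)
for nm,h0,h1,u,v,x0 in(('red',170,180,229,270,(.5345,-.2798)),('red',0,8,229,270,(.5345,-.2798)),('yel',18,35,252,246,(.5895,-.219))):
    try:
        b,n,c=blob(im,h0,h1,100,60,u,v,12);f=fit('side',b,.068,.013,0,x0);print(nm,b,n,(f.x*1000).round(1),f.fun.round(1),P[int(c[1]),int(c[0])])
    except Exception as e: print(nm,e)
E
```

```text
foot [220.5 244.5 234.5 257.5] 115 [227.39130435 251.42608696]
[ 534.2 -282.1] [-0.1 -0.3  0.1  0.3] [ 0.53305    -0.28416429  0.11733077] 0.11040430114774029
red attempt to get argmax of an empty sequence
red [222.5 264.5 235.5 275.5] 116 [ 534.7 -284.6] [-0.3  0.6  0.3 -0.6] [ 0.53280088 -0.2839153   0.06752923]
yel [246.5 241.5 258.5 250.5] 88 [ 588.9 -225.4] [-0.4  0.1  0.4 -0.1] [ 0.58882812 -0.21899655  0.06474267]
```

>>> apply_moves --rows '[{"x": 0.5, "y": -1.2, "z": 15, "rx": 0, "ry": 0, "rz": 0.02, "claw": 255}, {"x": 0.5, "y": -1.2, "z": 30, "rx": 0, "ry": 0, "rz": 0.02, "claw": 255}, {"x": 0.5, "y": -1.2, "z": 36, "rx": 0, "ry": 0, "rz": 0.02, "claw": 255}, {"x": 0.5, "y": -1.2, "z": 36, "rx": 0, "ry": 0, "rz": 0.02, "claw": 255}, {"x": 0.5, "y": -1.2, "z": 36, "rx": 0, "ry": 0, "rz": 0.02, "claw": 255}]'

```text
time_s: 7.82
position: [0.5339, -0.2814, 0.1957]
tcp_rot: [[-0.967, 0.253, 0.0], [0.253, 0.967, -0.0], [-0.0, -0.0, -1.0]]
force: [-0.1, -0.1, -1.0]
opening: 0.315
grasp_force: 30.0
```

```bash
python3 -c "
from h import *
goto((.535,-.2804,.1835))
im,d=snap('side','s3'); cv2.imwrite('pics/s3c.png',cv2.resize(im[190:310,170:290,::-1],None,fx=5,fy=5,interpolation=2))"
```

```text
t 7.825 pos [ 0.5339 -0.2814  0.1957] shift [-0.8  1.2 12.2] turn [-0.    0.   -0.02]
```

View pics/s3c.png

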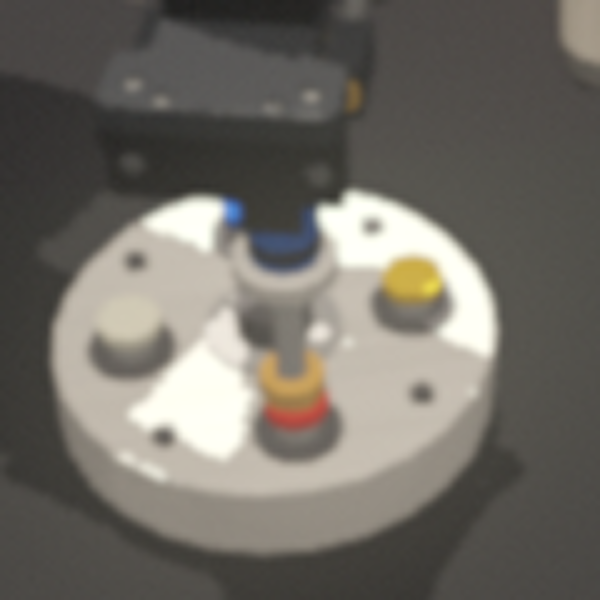

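The foot (291,~385) sits just above the red cap (296,~410), about 2 mm short in x. I'll correct that and press.

>>> apply_moves --rows '[{"x": -1.2, "y": 1.2, "z": 0, "rx": 0, "ry": 0, "rz": -0.02, "claw": 255}, {"x": -1.2, "y": 1.2, "z": 0, "rx": 0, "ry": 0, "rz": -0.02, "claw": 255}, {"x": -1.2, "y": 1.2, "z": 4, "rx": 0, "ry": 0, "rz": -0.02, "claw": 255}, {"x": -1.2, "y": 1.2, "z": 7, "rx": 0, "ry": 0, "rz": -0.02, "claw": 255}, {"x": -1.2, "y": 1.2, "z": 10, "rx": 0, "ry": 0, "rz": -0.02, "claw": 255}, {"x": -1.2, "y": 1.2, "z": 12, "rx": 0, "ry": 0, "rz": -0.02, "claw": 255}, {"x": -1.2, "y": 1.2, "z": 12, "rx": 0, "ry": 0, "rz": -0.02, "claw": 255}, {"x": -1.2, "y": 1.2, "z": 12, "rx": 0, "ry": 0, "rz": -0.02, "claw": 255}]'

```text
time_s: 8.88
position: [0.5354, -0.2804, 0.1839]
tcp_rot: [[-0.968, 0.251, 0.001], [0.251, 0.968, -0.0], [-0.001, -0.0, -1.0]]
force: [0.1, 0.5, 2.7]
opening: 0.312
grasp_force: 30.0
```

>>> apply_moves --rows '[{"x": 0, "y": 0, "z": 1.3, "rx": 0, "ry": 0, "rz": 0, "claw": 255}, {"x": 0, "y": 0, "z": 1.3, "rx": 0, "ry": 0, "rz": 0, "claw": 255}]'

```text
time_s: 9.12
position: [0.5354, -0.2804, 0.1824]
tcp_rot: [[-0.968, 0.251, 0.001], [0.251, 0.968, -0.0], [-0.001, -0.0, -1.0]]
force: [-0.3, 0.4, 3.9]
opening: 0.318
grasp_force: 30.0
```

```bash
python3 -c "
from h import *
s=read_state();print(s['force'],s['position'])
im,d=snap('side','s4'); s=read_state();print(s['force'],s['position'])
print(np.nanmedian(cloud('side',d)[245:250,250:256,2]))"
```

```text
[-0.34182195  0.40297776  3.93143147] [ 0.53536344 -0.28040932  0.18241423]
[0.98057103 0.85146003 3.53752584] [ 0.53536516 -0.28040677  0.18242362]
0.06675323494593222
```

>>> apply_moves --rows '[{"x": 0, "y": 0, "z": -6, "rx": 0, "ry": 0, "rz": 0, "claw": 255}, {"x": 0, "y": 0, "z": -15, "rx": 0, "ry": 0, "rz": 0, "claw": 255}, {"x": 0, "y": 0, "z": -28, "rx": 0, "ry": 0, "rz": 0, "claw": 255}, {"x": 0, "y": 0, "z": -28, "rx": 0, "ry": 0, "rz": 0, "claw": 255}, {"x": -19, "y": 36, "z": -28, "rx": 0, "ry": 0, "rz": 0, "claw": 255}, {"x": -38, "y": 73, "z": -28, "rx": 0, "ry": 0, "rz": 0, "claw": 255}, {"x": -38, "y": 73, "z": -28, "rx": 0, "ry": 0, "rz": 0, "claw": 255}, {"x": -38, "y": 73, "z": -20, "rx": 0, "ry": 0, "rz": 0, "claw": 255}, {"x": -38, "y": 73, "z": -14, "rx": 0, "ry": 0, "rz": 0, "claw": 255}, {"x": -38, "y": 73, "z": -14, "rx": 0, "ry": 0, "rz": 0, "claw": 255}]'

```text
time_s: 10.42
position: [0.5891, -0.2196, 0.1951]
tcp_rot: [[-0.968, 0.252, -0.002], [0.252, 0.968, 0.001], [0.002, 0.001, -1.0]]
force: [0.7, -0.2, -2.0]
opening: 0.316
grasp_force: 30.0
```

>>> apply_moves --rows '[{"x": 0, "y": 0, "z": 0, "rx": 0, "ry": 0, "rz": 0, "claw": 255}, {"x": 0, "y": 0, "z": 0, "rx": 0, "ry": 0, "rz": 0, "claw": 255}]'

```text
time_s: 10.68
position: [0.5903, -0.2195, 0.1965]
tcp_rot: [[-0.968, 0.251, 0.0], [0.251, 0.968, -0.0], [-0.0, -0.0, -1.0]]
force: [0.4, -0.6, -2.2]
opening: 0.319
grasp_force: 30.0
```

```bash
python3 -c "
from h import *
goto((.5901,-.2196,.1824))
im,d=snap('side','s5'); cv2.imwrite('pics/s5c.png',cv2.resize(im[180:300,170:290,::-1],None,fx=5,fy=5,interpolation=2))"
```

```text
t 10.675 pos [ 0.5903 -0.2195  0.1965] shift [ 0.2 -0.1 14.1] turn [-0.    0.   -0.01]
```

View pics/s5c.png

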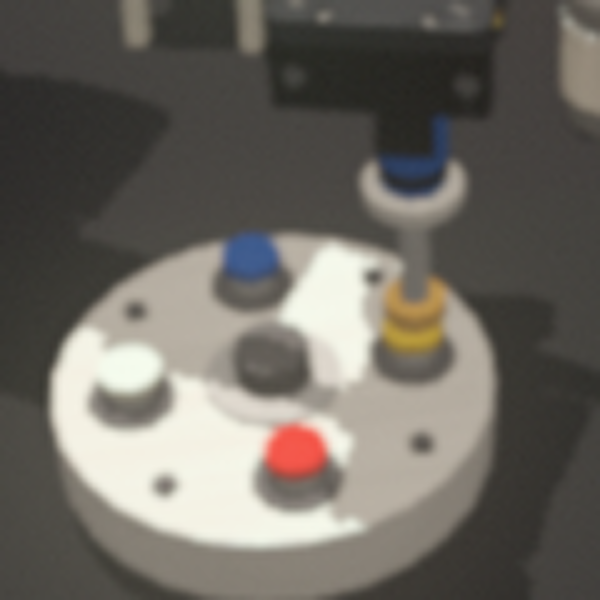

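The foot (414,300) is just above the yellow cap (413,328), well aligned. Red is back up. Pressing yellow.

>>> apply_moves --rows '[{"x": 0, "y": 0, "z": 4, "rx": 0, "ry": 0, "rz": 0, "claw": 255}, {"x": 0, "y": 0, "z": 7, "rx": 0, "ry": 0, "rz": 0, "claw": 255}, {"x": 0, "y": 0, "z": 10, "rx": 0, "ry": 0, "rz": 0, "claw": 255}, {"x": 0, "y": 0, "z": 12.5, "rx": 0, "ry": 0, "rz": 0, "claw": 255}, {"x": 0, "y": 0, "z": 14, "rx": 0, "ry": 0, "rz": 0, "claw": 255}, {"x": 0, "y": 0, "z": 14, "rx": 0, "ry": 0, "rz": 0, "claw": 255}, {"x": 0, "y": 0, "z": 14, "rx": 0, "ry": 0, "rz": 0, "claw": 255}, {"x": 0, "y": 0, "z": 14, "rx": 0, "ry": 0, "rz": 0, "claw": 255}]'

```text
time_s: 11.72
position: [0.5905, -0.2192, 0.1825]
tcp_rot: [[-0.968, 0.251, 0.001], [0.251, 0.968, -0.0], [-0.001, -0.0, -1.0]]
force: [-1.2, -0.6, 2.7]
opening: 0.318
grasp_force: 30.0
```

>>> apply_moves --rows '[{"x": 0, "y": 0, "z": 0.8, "rx": 0, "ry": 0, "rz": 0, "claw": 255}, {"x": 0, "y": 0, "z": 0.8, "rx": 0, "ry": 0, "rz": 0, "claw": 255}, {"x": 0, "y": 0, "z": 0.8, "rx": 0, "ry": 0, "rz": 0, "claw": 255}]'

```text
time_s: 12.1
position: [0.5904, -0.2192, 0.1815]
tcp_rot: [[-0.968, 0.251, 0.0], [0.251, 0.968, -0.0], [-0.0, -0.0, -1.0]]
force: [0.2, 1.2, 3.6]
opening: 0.316
grasp_force: 30.0
```

>>> apply_moves --rows '[{"x": 0, "y": 0, "z": -6, "rx": 0, "ry": 0, "rz": 0, "claw": 255}, {"x": 0, "y": 0, "z": -15, "rx": 0, "ry": 0, "rz": 0, "claw": 255}, {"x": 0, "y": 0, "z": -29, "rx": 0, "ry": 0, "rz": 0, "claw": 255}, {"x": 0, "y": 0, "z": -29, "rx": 0, "ry": 0, "rz": 0, "claw": 255}, {"x": 36, "y": 18, "z": -29, "rx": 0, "ry": 0, "rz": 0, "claw": 255}, {"x": 73, "y": 37, "z": -29, "rx": 0, "ry": 0, "rz": 0, "claw": 255}, {"x": 73, "y": 37, "z": -29, "rx": 0, "ry": 0, "rz": 0, "claw": 255}, {"x": 73, "y": 37, "z": -20, "rx": 0, "ry": 0, "rz": 0, "claw": 255}, {"x": 73, "y": 37, "z": -15, "rx": 0, "ry": 0, "rz": 0, "claw": 255}, {"x": 73, "y": 37, "z": -15, "rx": 0, "ry": 0, "rz": 0, "claw": 255}]'

```text
time_s: 13.35
position: [0.5291, -0.1654, 0.1955]
tcp_rot: [[-0.968, 0.251, -0.001], [0.251, 0.968, 0.001], [0.001, 0.0, -1.0]]
force: [-0.1, 0.1, -2.3]
opening: 0.313
grasp_force: 30.0
```

>>> apply_moves --rows '[{"x": 0, "y": 0, "z": 0, "rx": 0, "ry": 0, "rz": 0, "claw": 255}, {"x": 0, "y": 0, "z": 0, "rx": 0, "ry": 0, "rz": 0, "claw": 255}]'

```text
time_s: 13.6
position: [0.5291, -0.1652, 0.1965]
tcp_rot: [[-0.968, 0.251, 0.0], [0.251, 0.968, -0.0], [-0.0, -0.0, -1.0]]
force: [1.2, 0.1, -1.0]
opening: 0.315
grasp_force: 30.0
```

```bash
python3 -c "
from h import *
goto((.5289,-.1649,.1824))
im,d=snap('side','s6'); cv2.imwrite('pics/s6c.png',cv2.resize(im[180:300,170:290,::-1],None,fx=5,fy=5,interpolation=2))"
```

```text
t 13.6 pos [ 0.5291 -0.1652  0.1965] shift [ 0.3  0.3 14.1] turn [-0.  0. -0.]
```

View pics/s6c.png

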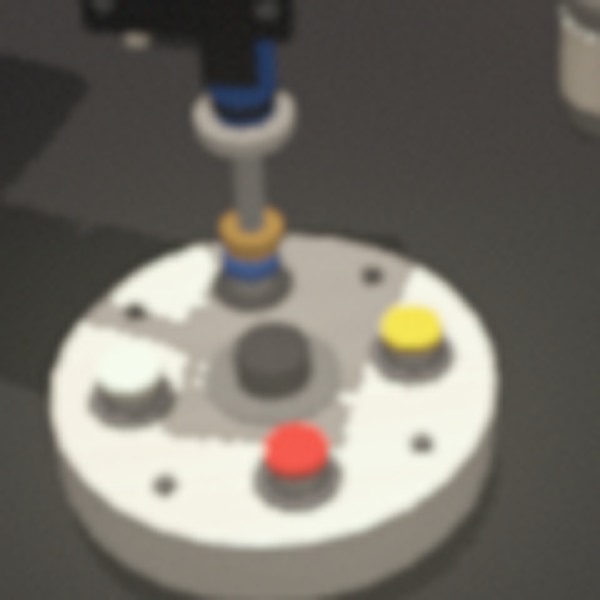

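The foot (251,232) is centred over the blue cap (251,262). Red and yellow are back up. Pressing blue.

>>> apply_moves --rows '[{"x": 0, "y": 0, "z": 4, "rx": 0, "ry": 0, "rz": 0, "claw": 255}, {"x": 0, "y": 0, "z": 7, "rx": 0, "ry": 0, "rz": 0, "claw": 255}, {"x": 0, "y": 0, "z": 10, "rx": 0, "ry": 0, "rz": 0, "claw": 255}, {"x": 0, "y": 0, "z": 13, "rx": 0, "ry": 0, "rz": 0, "claw": 255}, {"x": 0, "y": 0, "z": 14.5, "rx": 0, "ry": 0, "rz": 0, "claw": 255}, {"x": 0, "y": 0, "z": 14.5, "rx": 0, "ry": 0, "rz": 0, "claw": 255}, {"x": 0, "y": 0, "z": 14.5, "rx": 0, "ry": 0, "rz": 0, "claw": 255}, {"x": 0, "y": 0, "z": 14.5, "rx": 0, "ry": 0, "rz": 0, "claw": 255}]'

```text
time_s: 14.65
position: [0.5291, -0.1651, 0.1822]
tcp_rot: [[-0.968, 0.251, 0.0], [0.251, 0.968, -0.0], [-0.001, -0.0, -1.0]]
force: [-0.2, 0.6, 2.8]
opening: 0.315
grasp_force: 30.0
```

>>> apply_moves --rows '[{"x": 0, "y": 0, "z": -6, "rx": 0, "ry": 0, "rz": 0, "claw": 255}, {"x": 0, "y": 0, "z": -20, "rx": 0, "ry": 0, "rz": 0, "claw": 255}, {"x": 0, "y": 0, "z": -60, "rx": 0, "ry": 0, "rz": 0, "claw": 255}, {"x": 0, "y": 0, "z": -100, "rx": 0, "ry": 0, "rz": 0, "claw": 255}, {"x": 0, "y": 0, "z": -145, "rx": 0, "ry": 0, "rz": 0, "claw": 255}, {"x": 0, "y": 0, "z": -145, "rx": 0, "ry": 0, "rz": 0, "claw": 255}]'

```text
time_s: 15.4
position: [0.5305, -0.1658, 0.3312]
tcp_rot: [[-0.968, 0.251, 0.008], [0.251, 0.968, -0.004], [-0.008, -0.002, -1.0]]
force: [0.6, -0.7, -2.1]
opening: 0.318
grasp_force: 30.0
```

```bash
python3 -c "
from h import *
g=np.array((.5643,.2855,.1364)); X=np.array((-.968,.251,0))
goto(g+.075*X+(0,0,.19)); goto(g+.085*X+(0,0,.006))"
```

```text
t 15.4 pos [ 0.5305 -0.1658  0.3312] shift [155.5 445.4   2.5] turn [-0.02  0.08  0.  ]
t 15.4 pos [ 0.5305 -0.1658  0.3312] shift [167.  445.8 186.4] turn [-0.02  0.08  0.  ]
```

>>> apply_moves --rows '[{"x": 154, "y": 445, "z": 0, "rx": 0, "ry": 0, "rz": 0, "claw": 255}, {"x": 154, "y": 445, "z": 0, "rx": 0, "ry": 0, "rz": 0, "claw": 255}, {"x": 154, "y": 445, "z": 0, "rx": 0, "ry": 0, "rz": 0, "claw": 255}, {"x": 154, "y": 445, "z": 0, "rx": 0, "ry": 0, "rz": 0, "claw": 255}, {"x": 154, "y": 445, "z": 0, "rx": 0, "ry": 0, "rz": 0, "claw": 255}, {"x": 154, "y": 445, "z": 0, "rx": 0, "ry": 0, "rz": 0, "claw": 255}, {"x": 154, "y": 445, "z": 0, "rx": 0, "ry": 0, "rz": 0, "claw": 255}, {"x": 154, "y": 445, "z": 0, "rx": 0, "ry": 0, "rz": 0, "claw": 255}, {"x": 154, "y": 445, "z": 0, "rx": 0, "ry": 0, "rz": 0, "claw": 255}, {"x": 154, "y": 445, "z": 0, "rx": 0, "ry": 0, "rz": 0, "claw": 255}]'

```text
time_s: 16.65
position: [0.4906, 0.3037, 0.3256]
tcp_rot: [[-0.968, 0.251, -0.003], [0.251, 0.968, -0.002], [0.002, -0.002, -1.0]]
force: [0.1, -0.1, -1.6]
opening: 0.311
grasp_force: 30.0
```

>>> apply_moves --rows '[{"x": 0, "y": 0, "z": 0, "rx": 0, "ry": 0, "rz": 0, "claw": 255}, {"x": 0, "y": 0, "z": 50, "rx": 0, "ry": 0, "rz": 0, "claw": 255}, {"x": 0, "y": 0, "z": 100, "rx": 0, "ry": 0, "rz": 0, "claw": 255}, {"x": 0, "y": 0, "z": 145, "rx": 0, "ry": 0, "rz": 0, "claw": 255}, {"x": 0, "y": 0, "z": 184, "rx": 0, "ry": 0, "rz": 0, "claw": 255}, {"x": 0, "y": 0, "z": 184, "rx": 0, "ry": 0, "rz": 0, "claw": 255}, {"x": 0, "y": 0, "z": 184, "rx": 0, "ry": 0, "rz": 0, "claw": 255}]'

```text
time_s: 17.52
position: [0.4928, 0.3042, 0.1443]
tcp_rot: [[-0.968, 0.252, 0.002], [0.252, 0.968, 0.001], [-0.002, 0.001, -1.0]]
force: [0.8, 0.7, -0.4]
opening: 0.313
grasp_force: 30.0
```

```bash
python3 -c "
from h import *
goto((.5643,.2855,.1424))"
```

```text
t 17.525 pos [0.4928 0.3042 0.1443] shift [-73.9  -0.    2. ] turn [ 0.01  0.02 -0.01]
```

>>> apply_moves --rows '[{"x": 0, "y": 0, "z": 0, "rx": 0, "ry": 0, "rz": 0, "claw": 255}, {"x": -20, "y": 0, "z": 0, "rx": 0, "ry": 0, "rz": 0, "claw": 255}, {"x": -40, "y": 0, "z": 0, "rx": 0, "ry": 0, "rz": 0, "claw": 255}, {"x": -55, "y": 0, "z": 0, "rx": 0, "ry": 0, "rz": 0, "claw": 255}, {"x": -67, "y": 0, "z": 0, "rx": 0, "ry": 0, "rz": 0, "claw": 255}, {"x": -74, "y": 0, "z": 0, "rx": 0, "ry": 0, "rz": 0, "claw": 255}, {"x": -74, "y": 0, "z": 0, "rx": 0, "ry": 0, "rz": 0, "claw": 255}, {"x": -74, "y": 0, "z": 0, "rx": 0, "ry": 0, "rz": 0, "claw": 255}]'

```text
time_s: 18.52
position: [0.5624, 0.2859, 0.1427]
tcp_rot: [[-0.968, 0.251, -0.001], [0.251, 0.968, -0.0], [0.001, -0.0, -1.0]]
force: [-1.1, 0.3, -0.7]
opening: 0.317
grasp_force: 30.0
```

```bash
python3 -c "
from h import *
goto((.5643,.2855,.1364))"
```

```text
t 18.525 pos [0.5624 0.2859 0.1427] shift [-2.   0.1  6.3] turn [-0.   -0.01  0.  ]
```

>>> apply_moves --rows '[{"x": -2, "y": 0, "z": 0, "rx": 0, "ry": 0, "rz": 0, "claw": 255}, {"x": -2, "y": 0, "z": 2, "rx": 0, "ry": 0, "rz": 0, "claw": 255}, {"x": -2, "y": 0, "z": 4, "rx": 0, "ry": 0, "rz": 0, "claw": 255}, {"x": -2, "y": 0, "z": 6, "rx": 0, "ry": 0, "rz": 0, "claw": 255}, {"x": -2, "y": 0, "z": 6, "rx": 0, "ry": 0, "rz": 0, "claw": 255}, {"x": -2, "y": 0, "z": 6, "rx": 0, "ry": 0, "rz": 0, "claw": 255}]'

```text
time_s: 19.27
position: [0.5651, 0.2854, 0.1369]
tcp_rot: [[-0.968, 0.251, 0.0], [0.251, 0.968, -0.0], [-0.0, -0.0, -1.0]]
force: [0.1, 0.4, -2.1]
opening: 0.315
grasp_force: 30.0
```

>>> apply_moves --rows '[{"x": 0, "y": 0, "z": 0.6, "rx": 0, "ry": 0, "rz": 0, "claw": 255}, {"x": 0, "y": 0, "z": 1.0, "rx": 0, "ry": 0, "rz": 0, "claw": 255}, {"x": 0, "y": 0, "z": 1.0, "rx": 0, "ry": 0, "rz": 0, "claw": 255}]'

```text
time_s: 19.65
position: [0.5652, 0.2854, 0.1364]
tcp_rot: [[-0.968, 0.251, 0.0], [0.251, 0.968, 0.0], [-0.0, 0.0, -1.0]]
force: [0.0, -0.9, 1.3]
opening: 0.315
grasp_force: 30.0
```

Contact: the collar is on the plate. I'll open to part width slowly, then fully, and rise.

>>> apply_moves --rows '[{"x": 0, "y": 0, "z": 0.6, "rx": 0, "ry": 0, "rz": 0, "claw": 120}, {"x": 0, "y": 0, "z": 0.6, "rx": 0, "ry": 0, "rz": 0, "claw": 90}, {"x": 0, "y": 0, "z": 0.6, "rx": 0, "ry": 0, "rz": 0, "claw": 60}, {"x": 0, "y": 0, "z": 0.6, "rx": 0, "ry": 0, "rz": 0, "claw": 60}, {"x": 0, "y": 0, "z": 0.6, "rx": 0, "ry": 0, "rz": 0, "claw": 60}, {"x": 0, "y": 0, "z": 0.6, "rx": 0, "ry": 0, "rz": 0, "claw": 60}]'

```text
time_s: 20.4
position: [0.565, 0.2853, 0.1353]
tcp_rot: [[-0.968, 0.251, -0.0], [0.251, 0.968, -0.0], [0.0, -0.0, -1.0]]
force: [0.0, 0.3, -0.3]
opening: 0.758
grasp_force: 0.0
```

>>> apply_moves --rows '[{"x": 0, "y": 0, "z": -20, "rx": 0, "ry": 0, "rz": 0, "claw": 60}, {"x": 0, "y": 0, "z": -50, "rx": 0, "ry": 0, "rz": 0, "claw": 60}, {"x": 0, "y": 0, "z": -90, "rx": 0, "ry": 0, "rz": 0, "claw": 60}, {"x": 0, "y": 0, "z": -140, "rx": 0, "ry": 0, "rz": 0, "claw": 60}, {"x": 60, "y": 0, "z": -160, "rx": 0, "ry": 0, "rz": 0, "claw": 60}, {"x": 120, "y": 0, "z": -160, "rx": 0, "ry": 0, "rz": 0, "claw": 60}, {"x": 120, "y": 60, "z": -160, "rx": 0, "ry": 0, "rz": 0, "claw": 60}, {"x": 120, "y": 120, "z": -160, "rx": 0, "ry": 0, "rz": 0, "claw": 60}, {"x": 120, "y": 180, "z": -160, "rx": 0, "ry": 0, "rz": 0, "claw": 60}, {"x": 120, "y": 180, "z": -160, "rx": 0, "ry": 0, "rz": 0, "claw": 60}]'

```text
time_s: 21.65
position: [0.4941, 0.4933, 0.2941]
tcp_rot: [[-0.969, 0.247, 0.0], [0.247, 0.969, 0.001], [-0.0, 0.001, -1.0]]
force: [-0.5, -1.4, 0.5]
opening: 0.76
grasp_force: 0.0
```

```bash
python3 - <<'E'
from h import *
im,d=snap('top','t2');P=cloud('top',d);z=P[...,2]
for u,v in [(130,223),(166,231),(204,241)]:
    m=(z>.155)&(z<.185)&(np.hypot(np.arange(512)[None]-u,np.arange(384)[:,None]-v)<14)
    e,r=cv2.minEnclosingCircle(P[m][:,:2].astype(np.float32));print(m.sum(),P[m].mean(0).round(4),np.round(e,4),r)
im2,_=snap('side','s7')
cv2.imwrite('pics/f.png',np.hstack([cv2.resize(im[190:290,110:210,::-1],(400,400)),cv2.resize(im2[80:200,170:290,::-1],(400,400))]))
E
```

```text
140 [0.5646 0.2835 0.1688] [0.5649 0.2858] 0.01456364430487156
134 [0.5425 0.2025 0.1698] [0.543  0.2043] 0.014329715631902218
131 [0.5216 0.1208 0.1692] [0.5216 0.1218] 0.014161254279315472
```

View pics/f.png

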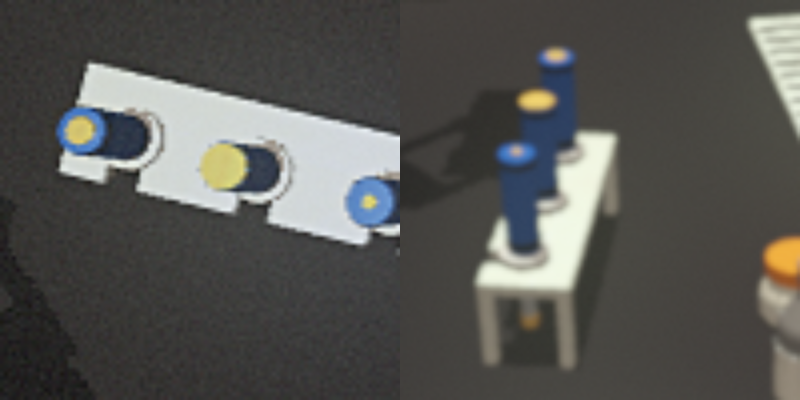

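The left tester at (82,130) and the side view at (557,100) show all three upright in their slots, with the medium one within 1 mm of its start. Handing in.

>>> apply_moves --rows '[{"x": 0, "y": 0, "z": 0, "rx": 0, "ry": 0, "rz": 0, "claw": 60}, {"x": 0, "y": 0, "z": 0, "rx": 0, "ry": 0, "rz": 0, "claw": 60}]'

```text
time_s: 22.0
position: [0.4941, 0.4884, 0.2959]
tcp_rot: [[-0.968, 0.252, 0.0], [0.252, 0.968, -0.0], [-0.0, -0.0, -1.0]]
force: [-0.0, 0.5, 0.7]
opening: 0.764
grasp_force: 0.0
```

```bash
python3 -c "
from rig import *
print(hand_in())"
```

```text
the job is handed in; nothing more can be done
None
```

The medium tester pressed red, then yellow, then blue (each sunk an estimated 6 mm or more, judged from force and height) and hangs back in its own slot within 1 mm of where it started; the job was handed in at about 22 s.

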